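# Gather the jeweller's blanks in the corner of the tote

### The arm

A 6-joint arm with a two-finger parallel gripper is mounted at the origin on the work surface. World frame = base frame: x ahead of the robot, y to its left, z up, the work surface at z = 0. Lengths are in m, angles in degrees, forces in N, time in s.
With the tool pointing down it reaches from about 0.3 to 0.75 m from the base axis. Payload 8.5 kg.
Tool frame: the origin (TCP) lies midway between the tips of the shut fingers; the grasp point (between the pads) lies 19 mm behind it (env.hold_point_z is the distance from the TCP to the grasp point, in m); z points along the fingers, y is the line along which they close (so a half turn about z gives the same grasp; the last joint's range is limited). The gripper opens to 85 mm and grips with 20 to 120 N. Pads are 22 mm wide; open, the fingers measure 114 mm over their backs; the gripper's body (76 mm by 85 mm) begins 54 mm behind the grasp point. The pads swing forward as they close: fully open they stand 13 mm farther back than shut.
Start: joints at [55.789, 21.807, 74.336, -0, 83.858, -12.336], TCP at [0.205, 0.51, 0.231] pointing down, gripper open.
Joint ranges: [-178.18, 178.18], [-50.72, 133.34], [12.68, 142.11], [-81.47, 261.47], [9.98, 163.14], [-165.26, 165.26]. Speed limits (degrees/s): [136.94, 136.94, 180, 180, 180, 180].

### API

Orientations are given as a 3x3 rotation matrix whose columns are the frame's x, y, z axes.
In Python, from rig import observe, get_image, camera_info, env gives the robot as it stands.
- The arm moves only by the tool drive_tool, never from a script. Its arguments are lists of equal length, an entry for each row: "offset": the shift along the tool's x, y, z in units of 40 mm (1.0 is 40 mm), a list of three; "turn": the turn, a rotation vector about the tool's x, y, z in units of 6 degrees (1.0 is 6 degrees), a list of three; "hand": the opening, from 0 (shut) to 1 (fully open). A call has exactly 10 rows; each row shifts and turns the commanded pose from where the row before left it, along the tool's axes as they then stand; what a row does not reach is not made up. A row lasts 1/8 s, in which the tool goes at most 62.5 mm and 10.7 degrees, less where a joint would pass 70% of its speed; a pose out of reach is approached as far as the arm can. A call is refused whole if a number of a shift passes 1 or a number of a turn 1, either way. A call with a gripper value outside its range is refused whole. The fingers move at their own pace and stop on an object; "newtons" is the grip in N (left out, the last holds). Time passes only in rows, so rows that do not move let the fingers close, or fill a call up. It gives the time, the measured TCP pose, the force, the opening and the grip force at its end, in the units of the state.
- observe(): the state, without advancing time (a new reading comes with each control period).
- get_image(name): name is "scene" or "top"; returns the picture (400x640x3 uint8, blue, green, red); there is no depth.
- camera_info(name): a dict with "fx", "fy", "cx", "cy" (pixels), "world_to_cam" (4x4, takes a point from world to camera coordinates). Camera axes: x right, y down, z forward; pixel columns grow to the right and rows downward; lengths in m; the calibration is good to about 2 mm. A picture is of the moment at which its call begins. camera_info takes no time and is no camera call.
- env.close_job(): hands the job in; it is judged then, once.
The state is a dict: "time_s": time; "q": joint angles; "qvel": joint speeds; "joint_efforts": joint torques, N m; "position": TCP position; "tool_rot": TCP orientation; "ft_force": force on the tool from outside, world axes, zero at the start; "wrist_torque": the same for the moment, N m; "grip_width": finger opening in m; "gripper_force": force on a finger pad.
Only numpy, scipy, OpenCV 4.12 (cv2) and the standard library are available. Lean on these libraries where they do the work, as an engineer would, in place of code of your own. Each camera call takes 0.05 s, during which the arm holds its last target. There are 200 camera calls.

### The job

Pick up the copper tag blank that lies on the bench and lay it flat in the white tote with the three discs. Then raise the tote by its blue lug so that it tips on its orange corner, which stays down on the bench, at about 30 degrees, until all four parts have slid together into the orange corner, and finish while still holding it tilted like that, without letting go. Leave the gem stand, the loupe and the hammer where they are.

Things in the scene. Friction and masses are not known exactly. Their poses are not given: they have to be found in the camera images.
- tote: white open tote, 168 mm square, 4 mm walls and floor, 36 mm high, about 300 g, loose on the bench. Origin: centre of its underside; z up. Its x axis runs along the diagonal, from the orange corner (x = -119 mm) to the corner with the blue lug (x = +119 mm); the other two corners lie at y = +-119 mm, so the walls run at 45 degrees to x and y. At the start the discs lie at x > -8 mm
- lug (a point): grip point of the blue lug, an upright plate on the corner opposite the orange one, 36 mm long along the tote's x, 12 mm thick along its y (gripped across this), its top 82 mm above the tote's underside (46 mm above the rim). The point lies in the middle of the plate at tote x = +126 mm, 63 mm above the underside; axes as the tote's
- low_corner (a point): the orange corner's foot: the outer corner of the tote's underside, at tote x = -119 mm, z = 0; it is the point on which the tote tips
- inner_corner (a point): where the two walls and the floor meet inside the orange corner, at tote x = -113 mm, 4 mm above the underside; the parts are to gather here. The floor is slippery: the metal parts start to slide at a tilt of 8 to 12 degrees, and along the walls by about 22 degrees
- brass_disc: polished brass disc, 24 mm diameter, 6 mm thick, about 23 g, lying loose in the tote; origin: centre of its underside
- copper_disc: polished copper disc, 24 mm diameter, 6 mm thick, about 24 g, lying loose in the tote; origin: centre of its underside
- steel_disc: polished dark steel disc, 24 mm diameter, 6 mm thick, about 21 g, lying loose in the tote; origin: centre of its underside
- blank: copper tag blank, a flat plate 40 mm long (x), 20 mm wide (y) and 5 mm thick with one rounded end at +x and a small dark dot by it, about 34 g, lying flat on the bench. Origin: centre of its underside; z up
- gem_stand: bystander: white round stand, 60 mm across, 12 mm high, with an amber stone on top (21 mm over all); origin under its centre
- loupe: bystander: black cylinder, 42 mm diameter, 22 mm high, glass on top; origin under its centre
- hammer: bystander: hammer with a wooden handle, lying on the left of the bench
Not all that is in view belongs to the job. Leave any grey, red or turquoise look-alike of the blank alone.

How it is judged (in metres and radians):
On the way:
1. the tag blank lies flat on the floor of the level tote, released (horizontal distance between blank and tote below 0.1 m and z of blank in the frame of tote below 0.015 m and angle between blank's own z axis and vertical below 0.2 rad and angle between tote's own z axis and vertical below 0.1 rad and contact force between the fingers and blank below 0.1 N and linear speed of blank below 0.03 m/s), for 0.2 s.
At the end, for the whole second after the job is handed in: The tote is held by the gripper (at least 1 N), tilted 17 to 52 degrees, its lug point more than 120 mm above the bench and its orange corner's foot less than 25 mm above it; all three discs and the blank are at rest inside the tote, their origins within 85 mm of the inner orange corner (distance between each of brass_disc, copper_disc, steel_disc, blank and inner_corner below 0.085 m and z of each of brass_disc, copper_disc, steel_disc, blank in the frame of tote below 0.036 m and linear speed of each of brass_disc, copper_disc, steel_disc, blank, tote below 0.02 m/s and angle between tote's own z axis and vertical between 0.3 and 0.9 rad and height (world z) of lug above 0.12 m and height (world z) of low_corner below 0.025 m and contact force between the fingers and tote above 1 N); the arm keeps its last pose, push and grip.
It fails at once if the gem stand is moved by more than 30 mm (distance of gem_stand from where it was at the start of the episode above 0.03 m).
It fails at once if the loupe is moved by more than 30 mm (distance of loupe from where it was at the start of the episode above 0.03 m).
It fails at once if the hammer is moved by more than 30 mm (distance of hammer from where it was at the start of the episode above 0.03 m).
It also fails if it takes over 51 s, if anything falls off the work surface, if the arm or the gripper's body presses on something with over 40 N, if the wrist force passes 120 N, or if a joint passes its speed limit or range.

## Working session

There is one attempt and no reset: what is moved stays moved. The work goes in short steps, Python scripts to look and compute and a tool call to move; the robot and the scene stay as the last step left them, time stands still between calls to the robot, and variables do not carry over. Pictures are saved under pics/ and viewed, at most 10 in all, crops included, and the job is handed in when it is done.

Besides the shell and the picture viewer there is one more tool, called after ">>>" as name(argument=value, ...) on one line, values as JSON. drive_tool: Moves the arm, as the interface text tells. Its arguments: {"type":"object","properties":{"offset":{"type":"array"},"turn":{"type":"array"},"hand":{"type":"array"},"newtons":{"type":"number"}},"required":["offset","turn","hand"]}

```bash
mkdir -p pics
python3 - <<'E'
from rig import *
import cv2,numpy as np
for n in("top","scene"):
    cv2.imwrite(f"pics/{n}0.png",get_image(n)); c=camera_info(n); print(n,c["fx"],c["fy"],c["cx"],c["cy"],np.round(c["world_to_cam"],3).tolist())
s=observe();print(s["time_s"],s["position"],np.round(s["tool_rot"],3).tolist(),env.hold_point_z)
E
```

```text
top 439.14977325841994 439.14977325841994 315.0122169152093 198.3325641076833 [[-0.028, -1.0, -0.01, 0.082], [-0.995, 0.029, -0.093, 0.572], [0.093, 0.008, -0.996, 1.295], [0.0, 0.0, 0.0, 1.0]]
scene 399.55259052438146 399.55259052438146 322.11346768973084 202.03194390594842 [[0.766, 0.643, 0.005, -0.459], [0.431, -0.507, -0.747, -0.17], [-0.478, 0.574, -0.665, 1.26], [0.0, 0.0, 0.0, 1.0]]
0.1 [0.20477944 0.51015949 0.23078183] [[-0.928, 0.373, -0.001], [0.373, 0.928, -0.001], [0.0, -0.001, -1.0]] 0.0187
```

View pics/top0.png

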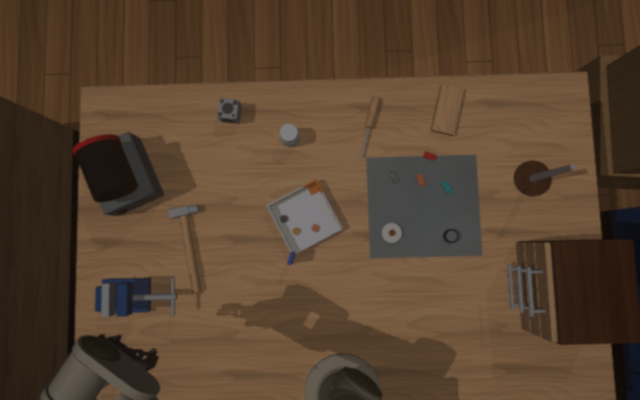

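View pics/scene0.png

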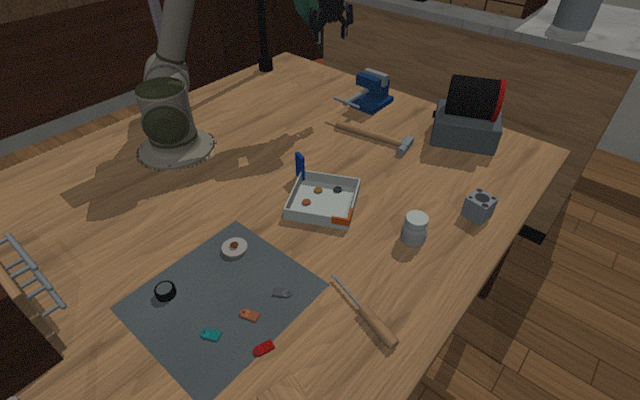

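Candidates in the top view are grey (395,177), copper-orange (421,181), turquoise (447,187) and red (430,156). The copper one at (421,181) fits the description. I'll confirm it in an enlarged crop and compute positions.

```bash
cat > h.py <<'E'
from rig import *
import cv2,numpy as np
def unproj(n,u,v,z):
    c=camera_info(n);W=np.array(c["world_to_cam"]);R,t=W[:3,:3],W[:3,3]
    o=-R.T@t; d=R.T@np.array([(u-c["cx"])/c["fx"],(v-c["cy"])/c["fy"],1]); return o+d*(z-o[2])/d[2]
def proj(n,p):
    c=camera_info(n);W=np.array(c["world_to_cam"]);q=W[:3,:3]@np.array(p)+W[:3,3]
    return c["cx"]+c["fx"]*q[0]/q[2],c["cy"]+c["fy"]*q[1]/q[2]
E
python3 - <<'E'
from h import *
im=cv2.imread("pics/top0.png")
a=cv2.resize(im[140:280,255:395],None,fx=4,fy=4,interpolation=cv2.INTER_CUBIC)
b=cv2.resize(im[145:215,385:445],None,fx=4,fy=4,interpolation=cv2.INTER_CUBIC)
o=np.zeros((560,800,3),np.uint8);o[:,:560]=a;o[:280,560:]=b
cv2.imwrite("pics/crop0.png",cv2.convertScaleAbs(o,alpha=1.6))
hsv=cv2.cvtColor(im,cv2.COLOR_BGR2HSV)
def blob(name,box,m,z):
    x0,y0,x1,y1=box;mm=np.zeros(m.shape,np.uint8);mm[y0:y1,x0:x1]=m[y0:y1,x0:x1]
    ys,xs=np.nonzero(mm);r=cv2.minAreaRect(np.c_[xs,ys].astype(np.float32))
    print(name,len(xs),xs.mean(),ys.mean(),r,np.round(unproj("top",xs.mean(),ys.mean(),z),4))
    return xs,ys
H,S,V=cv2.split(hsv)
xs,ys=blob("blank",(412,170,430,192),((H<20)&(S>100)&(V>60)).astype(np.uint8),.005)
P=np.array([unproj("top",x,y,.005)[:2] for x,y in zip(xs,ys)]);w,v=np.linalg.eigh(np.cov((P-P.mean(0)).T));print(v[:,1],np.sqrt(w*12))
print("lugtop",[np.round(unproj("top",*p,.075),4) for p in((292,258),)])
blob("lug",(280,245,305,270),((H>100)&(H<130)&(S>120)&(V>40)).astype(np.uint8),.06)
blob("orange",(300,175,325,200),((H<20)&(S>170)&(V>80)).astype(np.uint8),.036)
print(np.round(unproj("top",393,233,.012),3),np.round(unproj("top",451,236,.02),3))
E
```

```text
blank 80 420.55 179.725 ((420.7000732421875, 179.89999389648438), (12.074766159057617, 6.708203315734863), 63.43495178222656) [ 0.6242 -0.259   0.005 ]
[-0.93868889 -0.34476538] [0.02038458 0.03648383]
lugtop [array([0.4001, 0.1362, 0.075 ])]
lug 27 290.9259259259259 257.7037037037037 ((290.8500061035156, 257.95001220703125), (2.2135939598083496, 10.75174331665039), 18.43494987487793) [0.4005 0.1402 0.06  ]
orange 91 313.68131868131866 186.64835164835165 ((313.4000244140625, 186.800048828125), (9.838699340820312, 9.838698387145996), 63.43495178222656) [0.6088 0.0687 0.036 ]
[ 0.464 -0.166  0.012] [ 0.45  -0.338  0.02 ]
```

View pics/crop0.png

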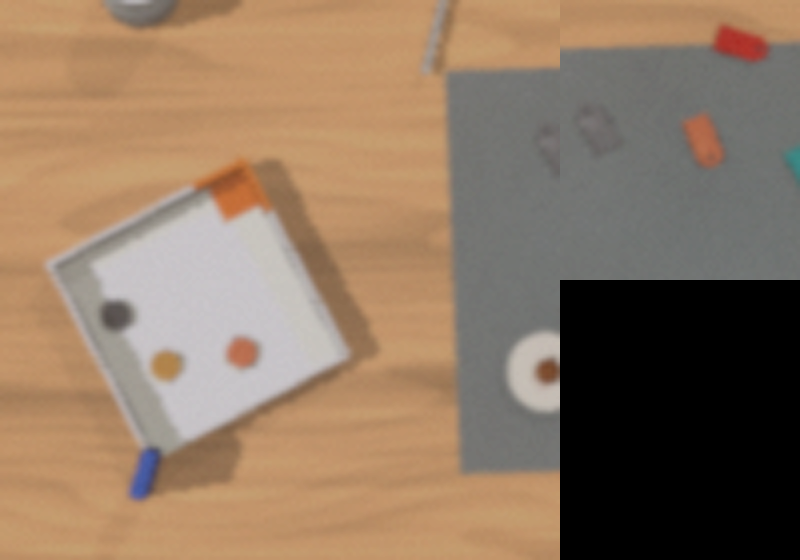

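The crop confirms the blank at (421,180): copper, with the rounded end and dot at lower right, so toward −x. The tote's orange corner is at about (315.5,179.5), its side corners at about (266,206) and (342.5,229), and the lug at (291,258).

```bash
cat >> h.py <<'E'
def togo(p,yaw=None):
    s=observe();R=np.array(s["tool_rot"]);d=R.T@(np.array(p)-s["position"])
    print("t",round(s["time_s"],2),"pos",np.round(s["position"],4),"offset units",np.round(d/.04,2))
    if yaw is not None:
        y=np.degrees(np.arctan2(R[1,1],R[0,1]));print("yaw",y,"turn z units",-(yaw-y)/6)
E
python3 - <<'E'
from h import *
O,L,Rr,B=[unproj("top",255+x/4,140+y/4,.036)[:2] for x,y in((242,158),(45,264),(350,355),(155,455))]
c=(L+Rr)/2; print("c",c,"diag",np.linalg.norm(L-Rr),np.linalg.norm(O-c),np.linalg.norm(B-c))
a1=O-c; d=L-Rr
print("ang",np.degrees(np.arctan2(*(-a1)[::-1])),np.degrees(np.arctan2(*d[::-1]))+90)
lt=[unproj("top",255+x/4,140+y/4,.082)[:2] for x,y in((152,450),(138,497))];print("lug ends",lt)
for th in (155,158,160,163):
    x=np.array([np.cos(np.radians(th)),np.sin(np.radians(th))]);lug=c+.126*x
    print(th,lug,c-.119*x,proj("top",[*(c+.108*x),.082]),proj("top",[*(c+.144*x),.082]))
togo([.622,-.259,.08],110)
E
```

```text
c [0.51761921 0.09933433] diag 0.23722010028150645 0.11842473916953834 0.11197152345983456
ang 161.93533441014037 161.74753459052258
lug ends [array([0.41589419, 0.13250388]), array([0.38297979, 0.14325192])]
155 [0.40342443 0.15258423] [0.62546984 0.04904275] (np.float64(288.60099049386656), np.float64(251.26736758322613)) (np.float64(283.52234346302913), np.float64(262.9523369459341))
158 [0.40079405 0.14653476] [0.62795409 0.05475614] (np.float64(290.43464069187326), np.float64(252.01136236686222)) (np.float64(285.9717523228253), np.float64(263.9498282399432))
160 [0.39921794 0.14242887] [0.62944264 0.05863393] (np.float64(291.6781217184087), np.float64(252.45321988154805)) (np.float64(287.6330650691098), np.float64(264.5423578067598))
163 [0.39712482 0.13617316] [0.63141948 0.0645421 ] (np.float64(293.57105937266857), np.float64(253.03338275888305)) (np.float64(290.1624133864265), np.float64(265.3205267543895))
t 0.1 pos [0.2048 0.5102 0.2308] offset units [-16.84 -13.95   3.78]
yaw 68.12574786215316 turn z units -6.979042022974473
```

>>> drive_tool(offset=[[-1,-0.83,0],[-1,-0.83,0],[-1,-0.83,0],[-1,-0.83,0],[-1,-0.83,0],[-1,-0.83,0],[-1,-0.83,0],[-1,-0.83,0],[-1,-0.83,0],[-1,-0.83,0]], turn=[[0,0,0],[0,0,0],[0,0,0],[0,0,0],[0,0,0],[0,0,0],[0,0,0],[0,0,0],[0,0,0],[0,0,0]], hand=[1,1,1,1,1,0.45,0.45,0.45,0.45,0.45])

```text
time_s: 1.35
position: [0.4529, 0.0516, 0.2312]
tool_rot: [[-0.928, 0.373, -0.0], [0.373, 0.928, 0.0], [0.0, 0.0, -1.0]]
ft_force: [0.7, 0.1, -0.3]
grip_width: 0.038
gripper_force: 0.0
```

>>> drive_tool(offset=[[-1,-0.83,0],[-1,-0.83,0],[-1,-0.83,0],[-1,-0.83,0],[-1,-0.83,0],[-1,-0.83,0],[-0.84,-0.65,0],[0,0,0.5],[0,0,0.5],[0,0,0.5]], turn=[[0,0,0],[0,0,0],[0,0,0],[0,0,0],[0,0,0],[0,0,0],[0,0,0],[0,0,-1],[0,0,-1],[0,0,-1]], hand=[0.45,0.45,0.45,0.45,0.45,0.45,0.45,0.45,0.45,0.45])

```text
time_s: 2.6
position: [0.6222, -0.2577, 0.17]
tool_rot: [[-0.998, 0.064, -0.001], [0.064, 0.998, 0.001], [0.001, 0.001, -1.0]]
ft_force: [-0.1, 0.2, -0.4]
grip_width: 0.0384
gripper_force: 0.0
```

>>> drive_tool(offset=[[0,0,0.5],[0,0,0.5],[0,0,0.5],[0,0,0.3],[0,0,0],[0,0,0],[0,0,0],[0,0,0],[0,0,0],[0,0,0]], turn=[[0,0,-1],[0,0,-1],[0,0,-1],[0,0,-0.98],[0,0,0],[0,0,0],[0,0,0],[0,0,0],[0,0,0],[0,0,0]], hand=[0.45,0.45,0.45,0.45,0.45,0.45,0.45,0.45,0.45,0.45])

```text
time_s: 3.85
position: [0.6224, -0.2577, 0.0994]
tool_rot: [[-0.94, -0.342, 0.0], [-0.342, 0.94, -0.0], [-0.0, -0.0, -1.0]]
ft_force: [1.3, 0.6, 0.0]
grip_width: 0.0387
gripper_force: 0.0
```

Run:
```python
from h import *
togo([.624,-.259,.012],110)
s=observe();print(s["q"],s["grip_width"],s["tool_rot"])
i=get_image("scene");j=get_image("top")
o=np.zeros((560,800,3),np.uint8)
o[:400,:400]=cv2.resize(i[250:350,200:300],None,fx=4,fy=4)
o[:400,400:]=cv2.resize(j[130:230,375:475],None,fx=4,fy=4)
cv2.imwrite("pics/c1.png",cv2.convertScaleAbs(o,alpha=1.6))
```

```text
t 3.85 pos [ 0.6224 -0.2577  0.0994] offset units [-0.03 -0.04  2.19]
yaw 109.99520029731192 turn z units -0.0007999504480125097
[-3.25333280e+01  4.02336474e+01  6.34801847e+01 -2.15532702e-03
  7.62803880e+01 -1.42528017e+02] 0.03869179602864222 [[-9.39721267e-01 -3.41941422e-01  6.53947971e-05]
 [-3.41941426e-01  9.39721264e-01 -8.50607635e-05]
 [-3.23670830e-05 -1.02294599e-04 -9.99999994e-01]]
```

View pics/c1.png

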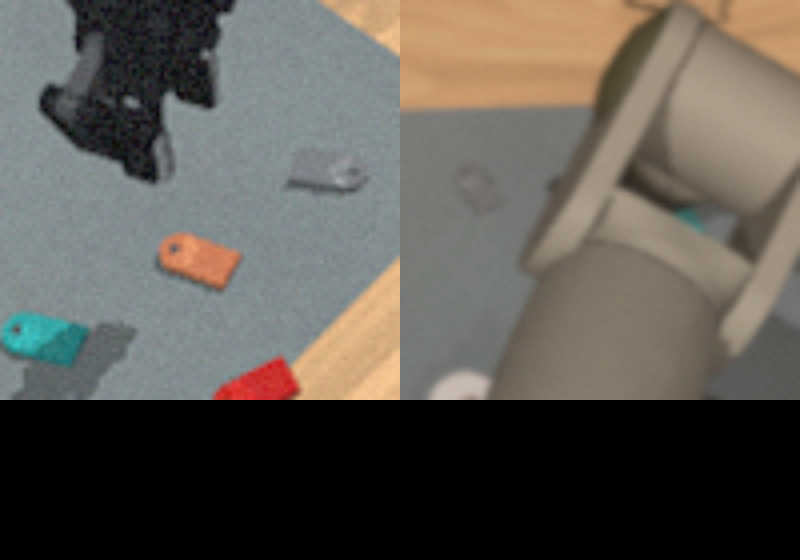

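The blank (scene ≈ (250,315)) lies below the fingers, with neighbours clear of the path. Next I descend partway and cross-check its position from the scene camera.

>>> drive_tool(offset=[[0,0,0.6],[0,0,0.5],[0,0,0.4],[0,0,0.2],[0,0,0],[0,0,0],[0,0,0],[0,0,0],[0,0,0],[0,0,0]], turn=[[0,0,0],[0,0,0],[0,0,0],[0,0,0],[0,0,0],[0,0,0],[0,0,0],[0,0,0],[0,0,0],[0,0,0]], hand=[0.45,0.45,0.45,0.45,0.45,0.45,0.45,0.45,0.45,0.45], newtons=40)

```text
time_s: 5.2
position: [0.6224, -0.2577, 0.0314]
tool_rot: [[-0.94, -0.342, 0.0], [-0.342, 0.94, -0.0], [0.0, -0.0, -1.0]]
ft_force: [0.2, 0.1, -1.3]
grip_width: 0.0386
gripper_force: 0.0
```

Run:
```python
from h import *
im=cv2.imread("pics/scene0.png");H,S,V=cv2.split(cv2.cvtColor(im,cv2.COLOR_BGR2HSV))
m=np.zeros(H.shape,bool);b=np.s_[303:328,236:264];m[b]=((H<20)&(S>90)&(V>60))[b]
y,x=np.nonzero(m);print(len(x),x.mean(),y.mean(),unproj("scene",x.mean(),y.mean(),.004))
togo(unproj("scene",x.mean(),y.mean(),.001));togo([.624,-.259,.001])
```

```text
174 249.24137931034483 314.45402298850576 [ 0.62432362 -0.25997667  0.004     ]
t 5.2 pos [ 0.6224 -0.2577  0.0314] offset units [ 0.   -0.03  0.76]
t 5.2 pos [ 0.6224 -0.2577  0.0314] offset units [-0.03 -0.04  0.76]
```

>>> drive_tool(offset=[[-0.02,-0.04,0.3],[0,0,0.26],[0,0,0.12],[0,0,0.06],[0,0,0],[0,0,0],[0,0,0],[0,0,0],[0,0,0],[0,0,0]], turn=[[0,0,0],[0,0,0],[0,0,0],[0,0,0],[0,0,0],[0,0,0],[0,0,0],[0,0,0],[0,0,0],[0,0,0]], hand=[0.45,0.45,0.45,0.45,0.45,0.45,0.1,0.1,0.1,0.1], newtons=40)

```text
time_s: 6.45
position: [0.6239, -0.259, 0.0022]
tool_rot: [[-0.94, -0.342, 0.001], [-0.342, 0.94, -0.0], [-0.0, -0.001, -1.0]]
ft_force: [-0.9, 0.0, 4.5]
grip_width: 0.0181
gripper_force: 39.5
```

>>> drive_tool(offset=[[0,0,-0.1],[0,0,-0.3],[0,0,-0.5],[0,0,-0.6],[0,0,-0.6],[0,0,-0.5],[0,0,-0.2],[0,0,0],[0,0,0],[0,0,0]], turn=[[0,0,0],[0,0,0],[0,0,0],[0,0,0],[0,0,0],[0,0,0],[0,0,0],[0,0,0],[0,0,0],[0,0,0]], hand=[0.1,0.1,0.1,0.1,0.1,0.1,0.1,0.1,0.1,0.1])

```text
time_s: 7.7
position: [0.6235, -0.2588, 0.1129]
tool_rot: [[-0.94, -0.342, -0.001], [-0.342, 0.94, 0.001], [0.001, 0.001, -1.0]]
ft_force: [0.1, -0.4, -0.2]
grip_width: 0.018
gripper_force: 39.1
```

Run:
```python
from h import *
x=np.array([np.cos(np.radians(162)),np.sin(np.radians(162))]);c=np.array([.5176,.0993])
p=c-.042*x;print(p);togo([*p,.06],72)
i=get_image("scene");cv2.imwrite("pics/c2.png",cv2.convertScaleAbs(cv2.resize(i[190:350,180:340],None,fx=3.5,fy=3.5),alpha=1.6))
```

```text
[0.55754437 0.08632129]
t 7.7 pos [ 0.6235 -0.2588  0.1129] offset units [-1.4   8.67  1.33]
yaw 109.99958232043785 turn z units 6.333263720072975
```

View pics/c2.png

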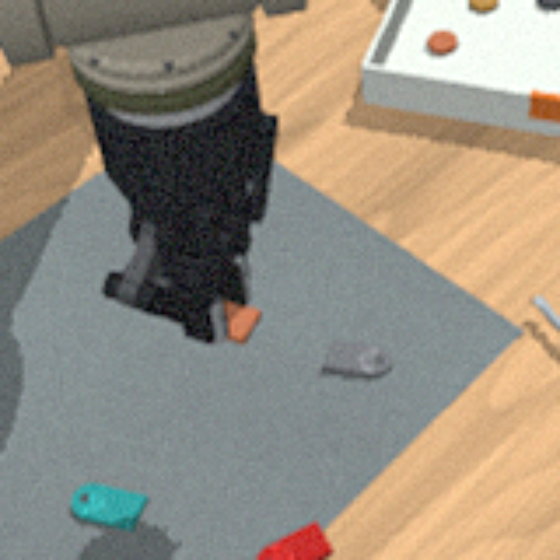

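The blank is held between the fingertips (crop (240,320)). I carry it over the tote.

>>> drive_tool(offset=[[-0.08,0.47,0],[-0.16,0.9,0],[-0.16,1,0],[-0.16,1,0],[-0.16,1,0],[-0.16,1,0],[-0.16,1,0],[-0.16,1,0],[-0.16,0.8,0],[-0.2,0.5,0]], turn=[[0,0,0],[0,0,0],[0,0,0],[0,0,0],[0,0,0],[0,0,0],[0,0,0],[0,0,0],[0,0,0],[0,0,0]], hand=[0.1,0.1,0.1,0.1,0.1,0.1,0.1,0.1,0.1,0.1])

```text
time_s: 9.0
position: [0.5623, 0.0908, 0.1139]
tool_rot: [[-0.939, -0.344, -0.0], [-0.344, 0.939, 0.0], [0.0, 0.0, -1.0]]
ft_force: [0.3, -0.5, 0.1]
grip_width: 0.0179
gripper_force: 39.1
```

>>> drive_tool(offset=[[0,0,0],[0,0,0],[0,0,0],[0,0,0.3],[0,0,0.4],[0,0,0.4],[0,0,0.23],[0,0,0],[0,0,0],[0,0,0]], turn=[[0,0,0.5],[0,0,1],[0,0,1],[0,0,1],[0,0,1],[0,0,1],[0,0,0.83],[0,0,0],[0,0,0],[0,0,0]], hand=[0.1,0.1,0.1,0.1,0.1,0.1,0.1,0.1,0.1,0.1])

```text
time_s: 10.25
position: [0.5638, 0.0885, 0.0611]
tool_rot: [[-0.952, 0.308, 0.001], [0.308, 0.952, -0.0], [-0.001, 0.0, -1.0]]
ft_force: [0.1, -0.3, -0.3]
grip_width: 0.0178
gripper_force: 39.1
```

Run:
```python
from h import *
togo([.5575,.0863,.0075],72)
```

```text
t 10.25 pos [0.5638 0.0885 0.0611] offset units [ 0.13 -0.1   1.34]
yaw 72.08912322128896 turn z units 0.014853870214826278
```

>>> drive_tool(offset=[[0.13,-0.1,0.3],[0,0,0.4],[0,0,0.34],[0,0,0.2],[0,0,0.1],[0,0,0],[0,0,0],[0,0,0],[0,0,0],[0,0,0]], turn=[[0,0,0],[0,0,0],[0,0,0],[0,0,0],[0,0,0],[0,0,0],[0,0,0],[0,0,0],[0,0,0],[0,0,0]], hand=[0.1,0.1,0.1,0.1,0.1,0.1,0.1,0.3,0.45,0.45])

```text
time_s: 11.5
position: [0.5575, 0.0861, 0.007]
tool_rot: [[-0.951, 0.309, 0.0], [0.309, 0.951, -0.0], [-0.0, 0.0, -1.0]]
ft_force: [-0.0, -0.8, 0.6]
grip_width: 0.0382
gripper_force: 0.0
```

>>> drive_tool(offset=[[0,0,0],[0,0,-0.3],[0,0,-0.6],[0,0,-0.8],[0,0,-0.8],[0,0,-0.4],[0,0,0],[0,0,0],[0,0,0],[0,0,0]], turn=[[0,0,0],[0,0,0],[0,0,0],[0,0,0],[0,0,0],[0,0,0],[0,0,0],[0,0,0],[0,0,0],[0,0,0]], hand=[0.45,0.45,0.45,0.45,0.45,0.45,0.8,0.8,0.8,0.8])

```text
time_s: 12.75
position: [0.5573, 0.0861, 0.1224]
tool_rot: [[-0.951, 0.309, -0.001], [0.309, 0.951, 0.0], [0.001, -0.0, -1.0]]
ft_force: [0.2, 0.4, -0.5]
grip_width: 0.0681
gripper_force: 0.0
```

Run:
```python
from h import *
togo([.399,.138,.044],72)
i=get_image("scene");cv2.imwrite("pics/c3.png",cv2.convertScaleAbs(cv2.resize(i[120:260,250:410],None,fx=4,fy=4),alpha=1.6))
```

```text
t 12.75 pos [0.5573 0.0861 0.1224] offset units [4.16 0.01 1.96]
yaw 72.02153933008209 turn z units 0.0035898883470153464
```

View pics/c3.png

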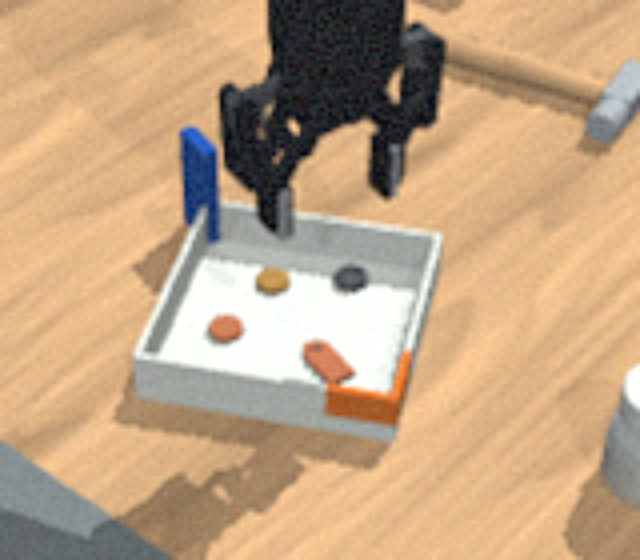

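The blank lies flat in the tote near the orange corner (crop (327,360)), and the tote hasn't moved. Next is the lug.

>>> drive_tool(offset=[[0.6,0,0],[1,0,0],[1,0,0],[1,0,0],[0.56,0.01,0],[0,0,0.2],[0,0,0.2],[0,0,0],[0,0,0],[0,0,0]], turn=[[0,0,0],[0,0,0],[0,0,0],[0,0,0],[0,0,0],[0,0,0],[0,0,0],[0,0,0],[0,0,0],[0,0,0]], hand=[0.8,0.8,0.8,0.8,0.8,0.8,0.8,0.8,0.8,0.8])

```text
time_s: 14.05
position: [0.3997, 0.1378, 0.107]
tool_rot: [[-0.951, 0.309, 0.0], [0.309, 0.951, 0.0], [-0.0, 0.0, -1.0]]
ft_force: [0.3, -0.2, 0.8]
grip_width: 0.0683
gripper_force: 0.0
```

Run:
```python
from h import *
togo([.399,.138,.044],72);print(observe()["q"])
i=get_image("scene");cv2.imwrite("pics/c4.png",cv2.convertScaleAbs(cv2.resize(i[100:240,250:410],None,fx=4,fy=4),alpha=1.6))
s=observe();a=np.array(s["position"]);print(proj("scene",a),proj("scene",[.399,.138,.082]))
```

```text
t 14.05 pos [0.3997 0.1378 0.107 ] offset units [0.02 0.   1.57]
yaw 72.0103671953947 turn z units 0.0017278658991178493
[ 2.88027218e+00  1.80650746e+01  1.04650694e+02  6.24578465e-04
  5.72718680e+01 -6.91304322e+01]
(np.float64(298.6095739981783), np.float64(147.35471778023447)) (np.float64(298.8043320158463), np.float64(154.8893940292676))
```

View pics/c4.png

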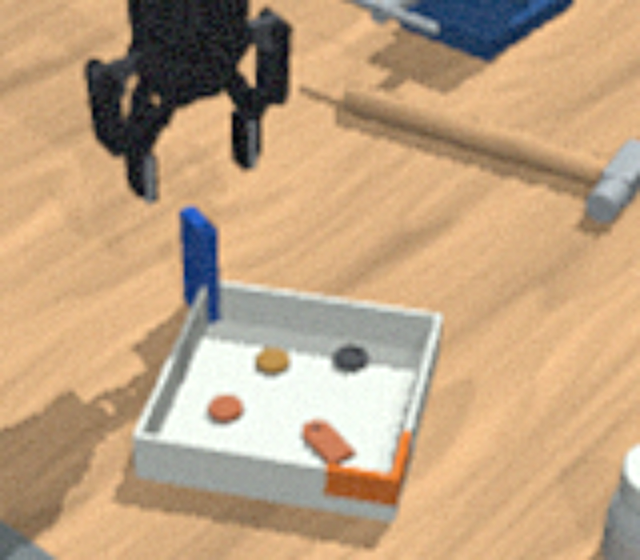

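Fingers straddle the lug (lug top at scene (300,154), as predicted). Now I lower, grip and check.

>>> drive_tool(offset=[[0.02,0,0.4],[0,0,0.5],[0,0,0.4],[0,0,0.27],[0,0,0],[0,0,0],[0,0,0],[0,0,0],[0,0,0],[0,0,0]], turn=[[0,0,0],[0,0,0],[0,0,0],[0,0,0],[0,0,0],[0,0,0],[0,0,0],[0,0,0],[0,0,0],[0,0,0]], hand=[0.8,0.8,0.8,0.8,0.8,0.4,0.2,0,0,0], newtons=60)

```text
time_s: 15.35
position: [0.3988, 0.1381, 0.0445]
tool_rot: [[-0.951, 0.308, 0.001], [0.308, 0.951, 0.0], [-0.001, 0.0, -1.0]]
ft_force: [-0.7, 0.3, 6.7]
grip_width: 0.0114
gripper_force: 58.8
```

```bash
cat > plan.py <<'E'
from h import *
from scipy.spatial.transform import Rotation as Ro
s=observe();R=np.array(s["tool_rot"]);p=np.array(s["position"]);print(s["time_s"],p,s["grip_width"],s["gripper_force"])
th=np.radians(162);x=np.array([np.cos(th),np.sin(th),0]);ax=-np.array([-x[1],x[0],0])  # -y of tote: lifts +x end
L=np.array([.5176,.0993,0])-.119*x
print("axis in tool",R.T@ax)
# each row: turn 2 deg about axis through L, in tool frame units
for k,ang in enumerate(range(0,30,2)):
    A=Ro.from_rotvec(ax*np.radians(ang)).as_matrix();B=Ro.from_rotvec(ax*np.radians(ang+2)).as_matrix()
    if k in(0,7,14): print(ang,np.round((A@R).T@((B-A)@(p-L))/.04,3))
print("end",L+B@(p-L))
E
python3 plan.py
```

```text
15.35 [0.39878298 0.13814684 0.04453823] 0.011362794738179631 58.83675992488861
axis in tool [-5.82507584e-04  9.99999787e-01  2.93506028e-04]
0 [-0.043  0.    -0.212]
14 [-0.043  0.    -0.212]
28 [-0.043  0.    -0.212]
end [0.45105278 0.12116335 0.16057426]
```

>>> drive_tool(offset=[[-0.02,0,-0.106],[-0.043,0,-0.212],[-0.043,0,-0.212],[-0.043,0,-0.212],[-0.043,0,-0.212],[-0.043,0,-0.212],[-0.043,0,-0.212],[-0.043,0,-0.212],[-0.02,0,-0.106],[0,0,0]], turn=[[0,0.167,0],[0,0.333,0],[0,0.333,0],[0,0.333,0],[0,0.333,0],[0,0.333,0],[0,0.333,0],[0,0.333,0],[0,0.167,0],[0,0,0]], hand=[0,0,0,0,0,0,0,0,0,0])

```text
time_s: 16.6
position: [0.4196, 0.1312, 0.1095]
tool_rot: [[-0.914, 0.309, -0.262], [0.297, 0.951, 0.085], [0.275, 0.0, -0.961]]
ft_force: [1.0, -1.0, -1.1]
grip_width: 0.0113
gripper_force: 58.5
```

>>> drive_tool(offset=[[-0.02,0,-0.106],[-0.043,0,-0.212],[-0.043,0,-0.212],[-0.043,0,-0.212],[-0.043,0,-0.212],[-0.043,0,-0.212],[-0.043,0,-0.212],[-0.02,0,-0.106],[0,0,0],[0,0,0]], turn=[[0,0.167,0],[0,0.333,0],[0,0.333,0],[0,0.333,0],[0,0.333,0],[0,0.333,0],[0,0.333,0],[0,0.167,0],[0,0,0],[0,0,0]], hand=[0,0,0,0,0,0,0,0,0,0])

```text
time_s: 17.85
position: [0.4508, 0.1212, 0.1598]
tool_rot: [[-0.824, 0.308, -0.475], [0.267, 0.951, 0.154], [0.5, -0.0, -0.866]]
ft_force: [0.3, -0.0, -1.4]
grip_width: 0.0116
gripper_force: 58.5
```

Run:
```python
from h import *
s=observe();print(s["time_s"],s["position"],s["ft_force"],s["q"],np.degrees(np.arccos(-np.array(s["tool_rot"])[2,2])))
i=get_image("scene");cv2.imwrite("pics/c5.png",cv2.convertScaleAbs(cv2.resize(i[100:240,250:410],None,fx=4,fy=4,interpolation=cv2.INTER_CUBIC),alpha=1.6))
```

```text
17.85 [0.45077    0.12116731 0.15984893] [ 0.29853632 -0.00969778 -1.39750599] [ -3.61587102  30.05843623  79.02852925   7.21693585 100.0261994
 -76.23536505] 29.969900801762083
```

View pics/c5.png

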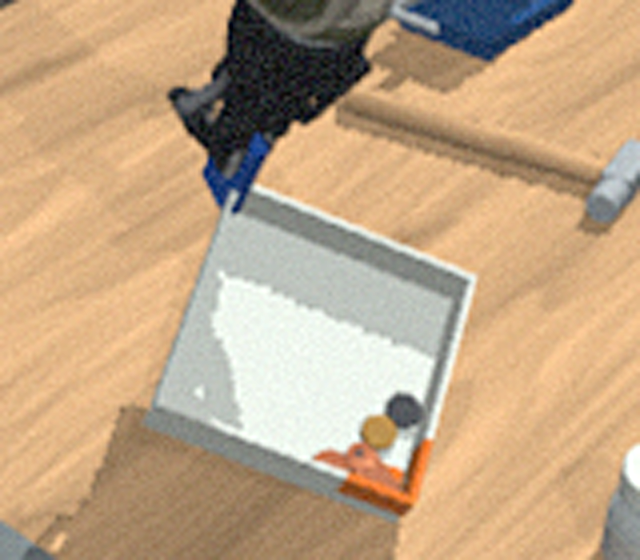

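The tote is held at 30° with all parts gathered toward the orange corner. I'll check distances and rest with a closer crop after settling.

>>> drive_tool(offset=[[0,0,0],[0,0,0],[0,0,0],[0,0,0],[0,0,0],[0,0,0],[0,0,0],[0,0,0],[0,0,0],[0,0,0]], turn=[[0,0,0],[0,0,0],[0,0,0],[0,0,0],[0,0,0],[0,0,0],[0,0,0],[0,0,0],[0,0,0],[0,0,0]], hand=[0,0,0,0,0,0,0,0,0,0])

```text
time_s: 19.15
position: [0.4509, 0.1211, 0.16]
tool_rot: [[-0.824, 0.309, -0.475], [0.267, 0.951, 0.154], [0.5, -0.0, -0.866]]
ft_force: [-0.9, 0.1, -1.0]
grip_width: 0.0116
gripper_force: 58.5
```

Run:
```python
from h import *
from scipy.spatial.transform import Rotation as Ro
i=get_image("scene");cv2.imwrite("pics/c6.png",cv2.convertScaleAbs(cv2.resize(i[185:235,315:365],None,fx=11,fy=11,interpolation=cv2.INTER_CUBIC),alpha=1.6))
th=np.radians(162);x=np.array([np.cos(th),np.sin(th),0]);y=np.array([-x[1],x[0],0]);T0=np.c_[x,y,[0,0,1]]
T=Ro.from_rotvec(-y*np.radians(30)).as_matrix()@T0;L=np.array([.5176,.0993,0])-.119*x
print("foot px",proj("scene",L),"rimcorner",proj("scene",L+T@[0,0,.036]))
c=camera_info("scene");W=np.array(c["world_to_cam"]);o=-W[:3,:3].T@W[:3,3]
for n,u,v,h in(("steel",351,202.5,.01),("brass",344.5,208,.01),("blank far end",331,215,.008),("copper?",340,217,.012)):
    d=W[:3,:3].T@np.array([(u-c["cx"])/c["fx"],(v-c["cy"])/c["fy"],1])
    o2,d2=T.T@(o-L),T.T@d;q=o2+d2*(h-o2[2])/d2[2];q[0]-=.006;print(n,np.round(q,3),"dist",np.linalg.norm(q[:2]))
```

```text
foot px (np.float64(348.07119398377193), np.float64(230.24959665412828)) rimcorner (np.float64(352.95858761242124), np.float64(225.76305842788113))
steel [ 0.054 -0.039  0.01 ] dist 0.0666737597667276
brass [ 0.047 -0.016  0.01 ] dist 0.04996204686318909
blank far end [0.045 0.025 0.008] dist 0.05171401054651002
copper? [0.031 0.008 0.012] dist 0.031730961523762424
```

View pics/c6.png

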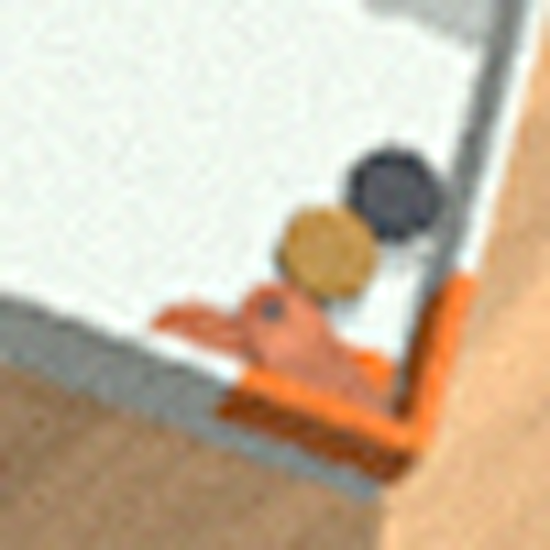

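All four parts are at rest within about 67 mm of the inner corner, and the foot is on the bench: observed (349.5,230), predicted (348,230). Handing in.

```bash
python3 -c "
from rig import env
print(env.close_job())"
```

```text
the job is handed in; nothing more can be done
None
```

I laid the blank flat in the tote, tipped the tote to 30° on its orange corner so all four parts gathered there, and handed the job in at about 19 s still holding it; the hand-in did not report a verdict.

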